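# Kick the coupon out of its nest and trap it

## Task

Unload the aluminium coupon from the spring kick-out nest without letting it shoot off: press the nest's latch pad fully down with one finger while your other finger stands on the runway, so that the coupon, when the spring throws it out, is stopped against that finger. Pick nothing up, and leave the loose things round the nest where they are. Finish while still holding: the pad kept down, so that the catch stays off the polished face, and the coupon trapped on the runway between your finger and the spring ejector, where I will take it.

Things in the scene. Friction and masses are not known exactly. Their poses are not given: they have to be found in the camera images.
- nest: Kick-out nest: dark steel base plate 142 x 105 x 14 mm fixed to the bench, coupon pocket, spring housing behind it (41 mm tall, tallest part), open runway before it. Origin: on the bench on the runway's middle line, under the loaded coupon's front face. z up; the coupon is thrown out along -x (towards the robot); the latch pad is on the +y side. The ejector's knob sticks out behind to x = 134 mm.
- runway (a point): Point on the runway floor at nest x = -31 mm, y = 0, z = 14 mm, level with the pad: place for the middle of the trapping finger. The runway is 33 mm wide between rails 4 mm high and ends open at nest x = -62 mm; unless stopped, the freed coupon shoots off there within a fraction of a second. Axes as the nest.
- pad (a point): Centre of the latch pad's top face, 56 mm to the +y side of the runway's middle line. Ribbed steel plate 38 mm along x by 26 mm along y; 30 mm above the bench at rest, sloping up outwards by 0.40 rad. Pressed home it lies level, 20 mm above the bench and 6 mm above the runway floor, so a second fingertip at that height stands in the coupon's way.
- latch (a joint): Rocker latch, rad: 0 at rest (catch hooked 4.6 mm down in front of the coupon), about 0.2 frees the coupon, 0.40 pad fully down (hard stop). Pivot along x at nest y = 30 mm, z = 21 mm. Springs back: about 2 N on the pad at first, 5 N fully down, plus a little friction.
- coupon: Plain aluminium test coupon, 45 x 30 x 16 mm, loaded in the nest with its long side along the nest's x. Origin: centre of its underside; its own y is its long side. Loaded, its centre is at about x = 22 mm in the nest frame, held down at the sides by keeper strips. 41 to 81 g.
- ejector (a joint): Spring ejector that pushes the coupon from behind, m: about 0 loaded, 0.040 at the end of its stroke. Its push is about 4.5 N loaded and 2 N at the end of the stroke.
- long_coupon: Bystander: thinner aluminium coupon, 25 x 60 x 12 mm, lying loose on the bench on the nest's -y side. Origin: centre of underside.
- bar: Bystander: steel parallel bar with holes, 10 x 120 x 20 mm, loose on the nest's -y side towards the back, lying along the nest. Origin: centre of underside; long side is its y.
- tall_bushing: Bystander: steel guide bushing, 32 mm across, 52 mm tall, standing loose on the nest's +y side. Origin: centre of underside.
- magnifier: Bystander: black eye loupe, 34 mm across, 30 mm tall, standing loose on the nest's +y side towards the robot. Origin: centre of underside.
- catch (a point): Underside of the catch, the hook in front of the loaded coupon, at nest x = -4 mm, y = -3 mm, z = 25 mm at rest. Its arm crosses the runway at nest x = -1 to -10 mm, up to 37 mm high at rest and 51 mm when lifted. A finger up to 24 mm wide along the runway, centred on point runway, clears it.
Not all that is in view belongs to the job. What is shaped like the nest but green is not meant.

How it is judged (in metres and radians):
On the way:
1. the latch pad goes down while the coupon is still in its pocket (value of joint latch above 0.08 rad and x of coupon in the frame of nest above 0.018 m).
At the end, for the whole second after the job is handed in: The latch pad is still held down (latch above 0.25 rad) and the coupon stands still, flat on the runway floor, 8 to 39 mm out of its loaded place, pressed against a finger by the ejector (at least 0.8 N) (value of joint latch above 0.25 rad and x of coupon in the frame of nest between -0.0175 and 0.014 m and z of coupon in the frame of nest between 0.011 and 0.018 m and angle between coupon's own z axis and vertical below 0.12 rad and contact force between the fingers and coupon above 0.8 N and linear speed of coupon below 0.02 m/s); the arm keeps its last pose, push and grip.
It fails at once if the coupon gets past the open end of the runway or off its side (x of coupon in the frame of nest below -0.045 m or z of coupon in the frame of nest below 0.008 m).
It fails at once if the coupon is lifted or tipped up (z of coupon in the frame of nest above 0.022 m or angle between coupon's own z axis and vertical above 0.35 rad).
It fails at once if a loose thing round the nest is moved by more than 15 mm (distance of any of long_coupon, bar, tall_bushing, magnifier from where it was at the start of the episode above 0.015 m).
It also fails if it takes over 29 s, if anything falls off the work surface, if the arm or the gripper's body presses on something with over 40 N, if the wrist force passes 120 N, or if a joint passes its speed limit or range.

## Robot

A 7-joint arm with a two-finger parallel gripper is mounted at the origin on a cart in front of the work surface, level with it; the furniture and walls round the work are solid. World frame = base frame: x ahead of the robot, y to its left, z up, the work surface at z = 0. Lengths are in m, angles in degrees, forces in N, time in s.
With the tool pointing down it reaches from about 0.425 to 0.875 m from the base axis. Payload 4.7 kg.
Tool frame: the origin (TCP) lies between the finger pads; the fingertips stand 8 mm ahead of it and the grasp point (between the pads) lies 11 mm behind it (env.tip_extent is the distance from the TCP to the fingertips, in m); z points along the fingers, y is the line along which they close (so a half turn about z gives the same grasp; the last joint's range is limited). The gripper opens to 87 mm and grips with 3 to 60 N. Pads are 19 mm wide; open, the fingers measure 117 mm over their backs; the gripper's body (75 mm by 190 mm) begins 51 mm behind the grasp point.
Start: joints at [66.182, 18.392, -4.016, 83.108, 1.295, 78.541, -3.26], TCP at [0.271, -0.591, 0.231] pointing down, gripper open.
Joint ranges: [-163.93, 163.93], [-17.29, 119.83], [-79.2, 71.16], [3.27, 140.29], [-89.18, 269.18], [5.43, 117.66], [-154.24, 154.24]. Speed limits (degrees/s): [147.25, 147.25, 180, 180, 180, 180, 180].

## Interface

Orientations are given as [roll, pitch, yaw] about the fixed x, y, z axes, in that order (R = Rz(yaw) Ry(pitch) Rx(roll)).
In Python, from cell import sensors, vision, workorder, env gives the robot as it stands.
- The arm moves only by the tool drive_tool, never from a script. Its argument "moves" is a list of rows, each an object of numbers: "x", "y", "z": the shift along the tool's x, y, z in mm; "rx", "ry", "rz": the turn, a rotation vector about the tool's x, y, z in rad; "fingers": the closure, from -1 (fully open) to 1 (shut). In form: [{"x": .., "y": .., "z": .., "rx": .., "ry": .., "rz": .., "fingers": ..}, ...]. A call has 1 to 20 rows; each row is the pose to reach, as a shift and turn from the pose commanded when the call began, along the tool's axes at that moment; what a row does not reach only later rows make up. A row lasts 1/8 s, in which the tool goes at most 62.5 mm and 10.7 degrees, less where a joint would pass 70% of its speed; a pose out of reach is approached as far as the arm can. A call with a gripper value outside its range is refused whole. The fingers move at their own pace and stop on an object; "force" is the grip in N (left out, the last holds). Time passes only in rows, so rows that repeat a pose let the fingers close. It gives the time, the measured TCP pose, the force, the opening and the grip force at its end, in the units of the state.
- sensors.get_obs(): the state, without advancing time (a new reading comes with each control period).
- vision.read_camera(name): name is "side" or "top" or "wrist"; returns a dict with "image" (420x560x3 uint8, red, green, blue), "fx", "fy", "cx", "cy" (pixels), "k1" (the pictures are not rectified: a ray, as slopes to the right and down, at radius r is drawn at 1 + k1 r^2 times it, then the intrinsics apply), "R" (3x3) and "t" (3): a world point X has camera coordinates R X + t. Camera axes: x right, y down, z forward; pixel columns grow to the right and rows downward; lengths in m; the calibration is good to about 2 mm. A picture is of the moment at which its call begins. There is no depth.
- workorder.sign_off(): hands the job in; it is judged then, once.
The state is a dict: "time_s": time; "qpos": joint angles; "joint_velocities": joint speeds; "effort": joint torques, N m; "tool_pos": TCP position; "tool_rot": TCP orientation; "force": force on the tool from outside, world axes, zero at the start; "wrist_torque": the same for the moment, N m; "grip_width": finger opening in m; "grasp_force": force on a finger pad.
Only numpy, scipy, OpenCV 4.12 (cv2) and the standard library are available. Lean on these libraries where they do the work, as an engineer would, in place of code of your own. Each camera call takes 0.05 s, during which the arm holds its last target. There are 200 camera calls.

## Working session

There is one attempt and no reset: what is moved stays moved. The work goes in short steps, Python scripts to look and compute and a tool call to move; the robot and the scene stay as the last step left them, time stands still between calls to the robot, and variables do not carry over. Pictures are saved under pics/ and viewed, at most 10 in all, crops included, and the job is handed in when it is done.

Besides the shell and the picture viewer there is one more tool, called as name(argument=value, ...), one argument or row to a line, values as JSON. drive_tool: Moves the arm, as the interface text tells. Its arguments: {"type":"object","properties":{"moves":{"type":"array"},"force":{"type":"number"}},"required":["moves"]}

```bash
mkdir -p pics; ls; cat > h.py <<'E'
import numpy as np, cv2
from cell import sensors, vision, workorder, env
def snap(n,f):
    c=vision.read_camera(n); cv2.imwrite('pics/'+f,c['image'][:,:,::-1]); np.savez('pics/'+f[:-4]+'.npz',**c); return c
E
python3 - <<'E'
from h import *
print(sensors.get_obs())
for n in('side','top','wrist'):
    c=snap(n,n+'0.png'); print(n,c['fx'],c['k1'],c['R'].round(3).tolist(),c['t'].round(3))
a=cv2.imread('pics/side0.png');b=cv2.imread('pics/top0.png')
E
```

```text
pics
{'time_s': 0.0, 'qpos': array([66.18176988, 18.43876154, -4.01569364, 83.17463674,  1.29283024,
       78.54084214, -3.26130715]), 'joint_velocities': array([-0.02977642, -0.02846519, -0.0212536 ,  0.01482587, -0.03340432,
        0.03119446,  0.06217482]), 'effort': array([ 6.74703233e-05, -4.91295612e+01, -4.03809054e-01, -3.12534857e+01,
       -6.38373778e-02,  4.36448108e-02,  1.86507564e-04]), 'tool_pos': array([ 0.27059546, -0.59040555,  0.22946721]), 'tool_rot': array([-1.79890883e+02,  3.58571030e-03,  2.46263909e+01]), 'force': array([ 0.18141795, -0.15226921,  0.11347329]), 'wrist_torque': array([0.03148107, 0.03783861, 0.04342305]), 'grasp_force': 0.0, 'grip_width': 0.0870272685217091}
side 483.3585608851103 -0.018330586074780435 [[0.915, -0.404, 0.007], [-0.226, -0.528, -0.819], [0.335, 0.747, -0.574]] [-0.428  0.26   0.612]
top 526.8470756725952 -0.006779593428312701 [[-0.02, -1.0, -0.013], [-0.99, 0.022, -0.142], [0.142, 0.01, -0.99]] [0.168 0.533 1.192]
wrist 334.57758513709194 -0.03162488026313012 [[0.416, -0.909, -0.002], [-0.87, -0.399, 0.29], [-0.264, -0.119, -0.957]] [-0.651 -0.035  0.391]
```

View pics/top0.png

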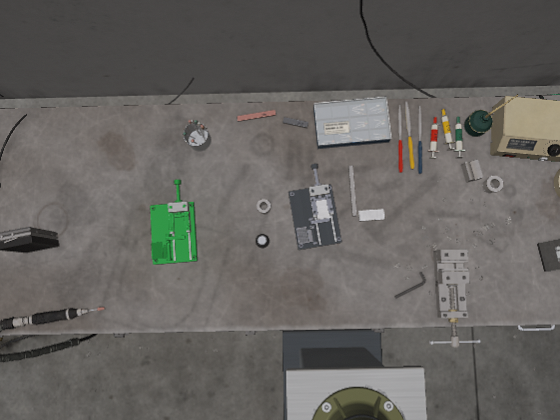

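View pics/side0.png

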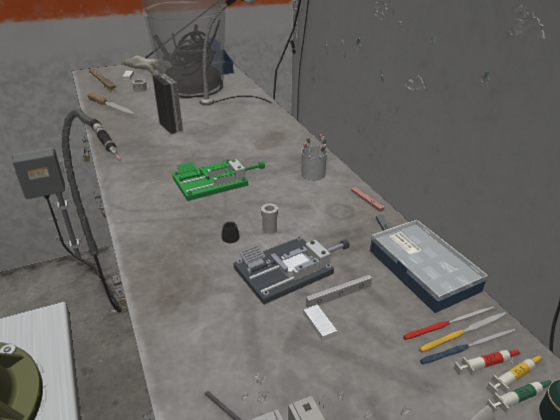

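The nest (dark) sits at about (315,215) in the top view and (285,265) in the side view. The loupe and bushing are on its left and the bar and long coupon on its right. I'll enlarge both.

```bash
python3 - <<'E'
from h import *
b=cv2.imread('pics/top0.png')[155:255,245:390]; cv2.imwrite('pics/topc.png',cv2.resize(b,None,fx=5.5,fy=5.5,interpolation=cv2.INTER_CUBIC))
a=cv2.imread('pics/side0.png')[200:310,215:375]; cv2.imwrite('pics/sidec.png',cv2.resize(a,None,fx=5,fy=5,interpolation=cv2.INTER_CUBIC))
E
```

```text
(no output)
```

View pics/topc.png

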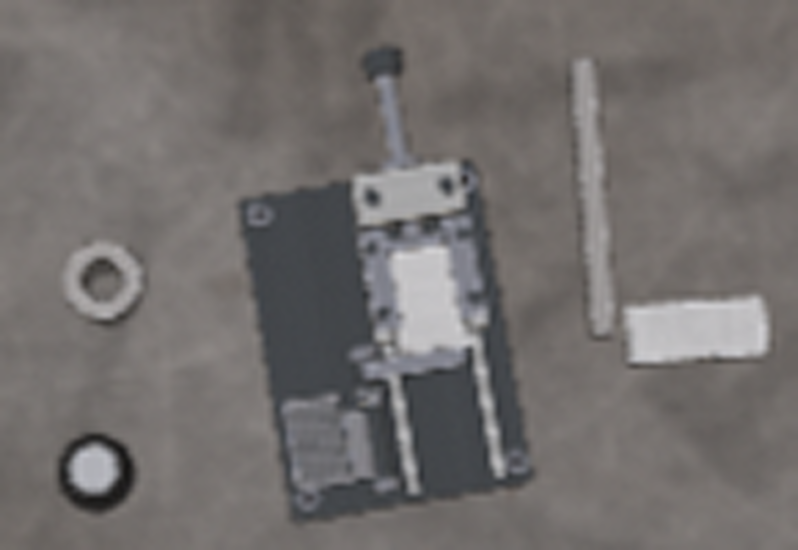

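View pics/sidec.png

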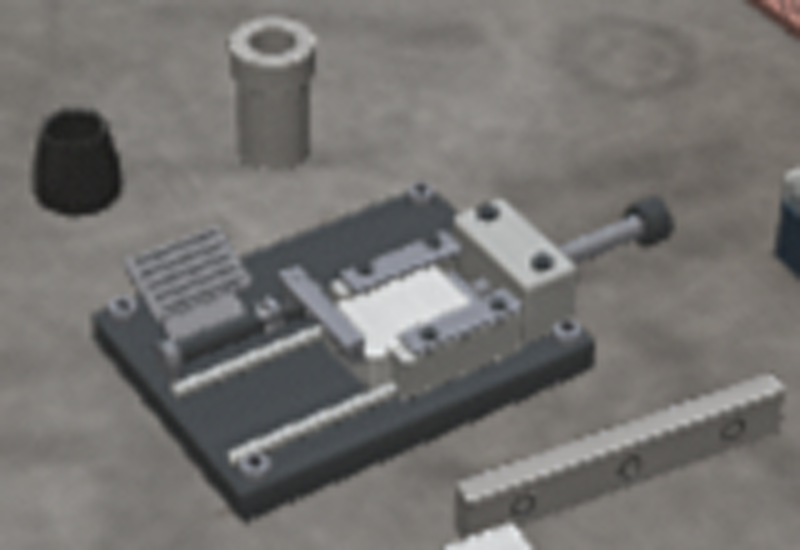

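Both crops show the plate corners and rail ends clearly. Top crop: corners (240,200), (475,160), (533,480), (292,522), rail ends (415,492) and (500,478). Side crop: corners (93,318), (245,500), (592,348), (425,185). I'll triangulate these and fit the nest pose.

```bash
cat >> h.py <<'E'
def load(f): return dict(np.load('pics/'+f+'.npz'))
def proj(c,X):
    p=np.atleast_2d(X)@c['R'].T+c['t']; s=p[:,:2]/p[:,2:]; s=s*(1+c['k1']*(s**2).sum(1,keepdims=True))
    return s*[c['fx'],c['fy']]+[c['cx'],c['cy']]
def tri(obs,x0=(.6,0,.02)):
    from scipy.optimize import least_squares
    r=least_squares(lambda X:np.concatenate([proj(c,X)[0]-p for c,p in obs]),x0); return r.x,r.fun
E
python3 - <<'E'
from h import *
from scipy.optimize import least_squares
T=load('top0');S=load('side0')
ft=lambda p:(np.array(p)+.5)/5.5-.5+[245,155]
fs=lambda p:(np.array(p)+.5)/5-.5+[215,200]
t=dict(BL=(240,200),BR=(475,160),FR=(533,480),FL=(292,522),RL=(415,492),RR=(500,478),
 PIL=(285,403),PCfl=(298,495),H1=(372,196),H2=(447,185))
s=dict(FL=(93,318),FR=(245,500),BR=(592,348),BL=(425,185),RL=(178,388),RR=(235,455),PIL=(218,230),PCfl=(128,262),H1=(488,211),H2=(541,262))
for k in t:
    x,f=tri([(T,ft(t[k])),(S,fs(s[k]))]); print(k,(x*1e3).round(1),f.round(2))
def model(q):
    X,Y,a,yc=q; R=np.array([[np.cos(a),-np.sin(a)],[np.sin(a),np.cos(a)]])
    m=dict(FL=(-.062,yc+.0525,.014),FR=(-.062,yc-.0525,.014),BR=(.08,yc-.0525,.014),BL=(.08,yc+.0525,.014),RL=(-.062,.018,.018),RR=(-.062,-.018,.018))
    return {k:np.r_[R@v[:2]+[X,Y],v[2]] for k,v in m.items()}
def res(q):
    m=model(q); return np.concatenate([np.r_[proj(T,m[k])[0]-ft(t[k]),proj(S,m[k])[0]-fs(s[k])] for k in m])
r=least_squares(res,[.6,0,.15,.01]); print(r.x.round(4),np.degrees(r.x[2])); print(r.fun.reshape(-1,4).round(1))
E
```

```text
BL [565.3 144.5  13.5] [-0.19  0.56  0.46 -0.07]
BR [580.5  41.9  11.2] [-0.29  0.78  0.59 -0.1 ]
FR [442.4  21.1  12.4] [ 0.01 -0.04 -0.03  0.  ]
FL [426.9 124.7  11.3] [ 0.03 -0.12 -0.09  0.01]
RL [438.7  71.9  18.8] [ 0.08 -0.33 -0.24  0.03]
RR [444.3  35.4  18.6] [ 0.13 -0.5  -0.35  0.05]
PIL [475.4 127.   33.6] [-0.04  0.16  0.12 -0.02]
PCfl [438.8 121.8  34.7] [ 0.21 -0.91 -0.69  0.1 ]
H1 [561.5  88.2  43.3] [-0.1   0.29  0.22 -0.04]
H2 [565.5  56.3  43.3] [-0.1   0.28  0.21 -0.03]
[0.4995 0.0623 0.1543 0.0196] 8.840325261494328
[[ 0.3 -0.3  0.1 -0.9]
 [ 0.4 -0.4  0.6 -0.5]
 [-0.3 -0.7  2.2 -1.9]
 [-0.8 -0.3  1.2 -1. ]
 [ 0.7  1.1 -1.7  1.4]
 [ 0.3  0.9 -2.2  1.1]]
```

drive_tool(
  moves=[
    {"x":20,"y":-23,"z":0,"rz":0.01},
    {"x":60,"y":-70,"z":0,"rz":0.03},
    {"x":100,"y":-116,"z":0,"rz":0.06},
    {"x":140,"y":-163,"z":0,"rz":0.08},
    {"x":180,"y":-210,"z":0,"rz":0.11},
    {"x":220,"y":-256,"z":0,"rz":0.13},
    {"x":260,"y":-303,"z":0,"rz":0.16},
    {"x":300,"y":-349,"z":0,"rz":0.18},
    {"x":340,"y":-396,"z":0,"rz":0.21},
    {"x":380,"y":-443,"z":0,"rz":0.23},
    {"x":420,"y":-489,"z":0,"rz":0.26},
    {"x":445,"y":-518,"z":0,"rz":0.275},
    {"x":458,"y":-533,"z":0,"rz":0.281},
    {"x":458,"y":-533,"z":0,"rz":0.281},
    {"x":458,"y":-533,"z":0,"rz":0.281},
    {"x":458,"y":-533,"z":0,"rz":0.281},
  ],
)

```text
invalid input at $.moves[0]: expected keys x, y, z, rx, ry, rz, fingers
```

```bash
python3 - <<'E'
from h import *
c=snap('wrist','w1.png'); o=sensors.get_obs(); print(o['time_s'],o['tool_pos'],o['tool_rot'],o['grip_width'],o['force'])
E
```

```text
0.2 [ 0.27069329 -0.59059298  0.22989529] [-1.79933004e+02  4.59523338e-03  2.46305846e+01] 0.08692516852034866 [ 0.20430872 -0.76351364 -0.32748751]
```

View pics/w1.png

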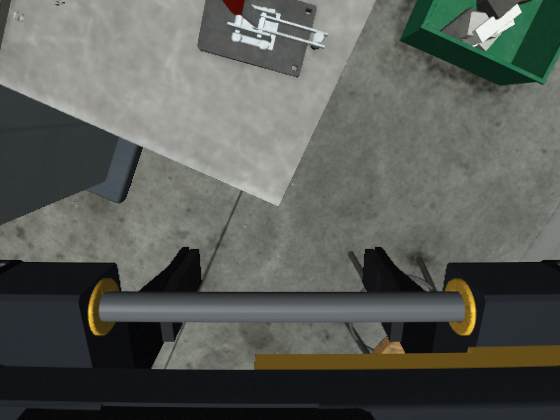

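The start view shows only the bench edge, with the fingers at (180,290) and (380,290). The move was refused because it needs every key, so I'm resending it.

drive_tool(
  moves=[
    {"x":20,"y":-23,"z":0,"rx":0,"ry":0,"rz":0.01,"fingers":-1},
    {"x":60,"y":-70,"z":0,"rx":0,"ry":0,"rz":0.03,"fingers":-1},
    {"x":100,"y":-116,"z":0,"rx":0,"ry":0,"rz":0.06,"fingers":-1},
    {"x":140,"y":-163,"z":0,"rx":0,"ry":0,"rz":0.08,"fingers":-1},
    {"x":180,"y":-210,"z":0,"rx":0,"ry":0,"rz":0.11,"fingers":-1},
    {"x":220,"y":-256,"z":0,"rx":0,"ry":0,"rz":0.13,"fingers":-1},
    {"x":260,"y":-303,"z":0,"rx":0,"ry":0,"rz":0.16,"fingers":-1},
    {"x":300,"y":-349,"z":0,"rx":0,"ry":0,"rz":0.18,"fingers":-1},
    {"x":340,"y":-396,"z":0,"rx":0,"ry":0,"rz":0.21,"fingers":-1},
    {"x":380,"y":-443,"z":0,"rx":0,"ry":0,"rz":0.23,"fingers":-1},
    {"x":420,"y":-489,"z":0,"rx":0,"ry":0,"rz":0.26,"fingers":-1},
    {"x":445,"y":-518,"z":0,"rx":0,"ry":0,"rz":0.275,"fingers":-1},
    {"x":458,"y":-533,"z":0,"rx":0,"ry":0,"rz":0.281,"fingers":-1},
    {"x":458,"y":-533,"z":0,"rx":0,"ry":0,"rz":0.281,"fingers":-1},
    {"x":458,"y":-533,"z":0,"rx":0,"ry":0,"rz":0.281,"fingers":-1},
    {"x":458,"y":-533,"z":0,"rx":0,"ry":0,"rz":0.281,"fingers":-1},
    {"x":458,"y":-533,"z":0,"rx":0,"ry":0,"rz":0.281,"fingers":-1},
  ],
)

```text
time_s: 2.33
tool_pos: [0.465, 0.0835, 0.2306]
tool_rot: [180.0, -0.0, 8.4]
force: [0.3, -0.3, 0.3]
grip_width: 0.0869
grasp_force: 0.0
```

```bash
python3 - <<'E'
from h import *
c=snap('wrist','w2.png'); o=sensors.get_obs(); print(o['time_s'],o['tool_pos'],o['tool_rot'],o['grip_width'],o['force'])
E
```

```text
2.375 [0.46504213 0.08372031 0.23055589] [ 1.79975335e+02 -1.69165497e-03  8.45100345e+00] 0.08720041844306363 [-0.69826533 -0.06832025  1.20651523]
```

View pics/w2.png

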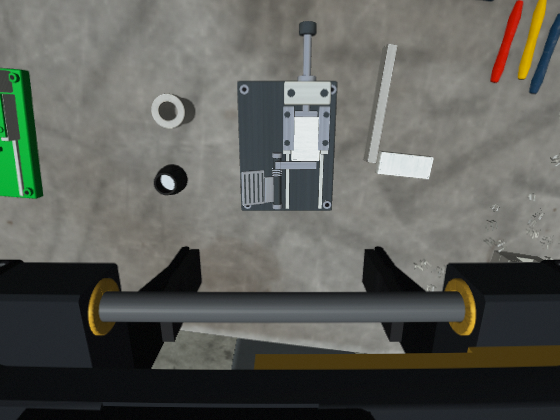

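The nest is centred in the wrist view: plate corners (238,82), (338,82), (332,210), (242,210), pad near (253,188), coupon (305,135). The yaw matches. I'll go lower for a second view and set the finger spread.

drive_tool(
  moves=[
    {"x":0,"y":0,"z":30,"rx":0,"ry":0,"rz":0,"fingers":0.057},
    {"x":0,"y":0,"z":60,"rx":0,"ry":0,"rz":0,"fingers":0.057},
    {"x":0,"y":0,"z":90,"rx":0,"ry":0,"rz":0,"fingers":0.057},
    {"x":0,"y":0,"z":90,"rx":0,"ry":0,"rz":0,"fingers":0.057},
    {"x":0,"y":0,"z":90,"rx":0,"ry":0,"rz":0,"fingers":0.057},
    {"x":0,"y":0,"z":90,"rx":0,"ry":0,"rz":0,"fingers":0.057},
    {"x":0,"y":0,"z":90,"rx":0,"ry":0,"rz":0,"fingers":0.057},
  ],
)

```text
time_s: 3.25
tool_pos: [0.4657, 0.0845, 0.1415]
tool_rot: [180.0, -0.1, 8.5]
force: [0.3, -0.1, -1.0]
grip_width: 0.0416
grasp_force: 0.0
```

```bash
python3 - <<'E'
from h import *
c=snap('wrist','w3.png'); o=sensors.get_obs(); print(o['time_s'],o['tool_pos'],o['tool_rot'],o['grip_width'],o['force'])
a=cv2.imread('pics/w3.png')[20:290,180:420]; cv2.imwrite('pics/w3c.png',cv2.resize(a,None,fx=2.2,fy=2.2,interpolation=cv2.INTER_CUBIC))
a=cv2.imread('pics/w2.png')[70:220,225:350]; cv2.imwrite('pics/w2c.png',cv2.resize(a,None,fx=4,fy=4,interpolation=cv2.INTER_CUBIC))
E
```

```text
3.3 [0.46555624 0.08445505 0.1412564 ] [ 1.79970470e+02 -7.13943045e-02  8.51972463e+00] 0.04135941139707689 [-0.70981677  0.89177886 -0.64490642]
```

View pics/w3c.png

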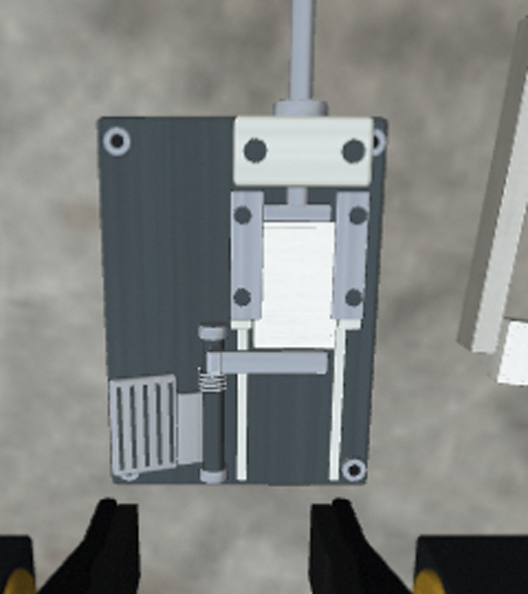

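View pics/w2c.png

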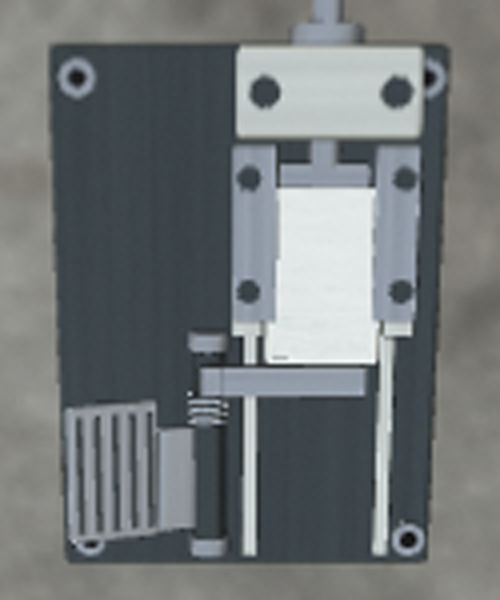

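Both crops show the nest sharply. In w3c: pad corners (110,381), (122,475), (177,466), (174,374), rail ends (242,480) and (334,480), coupon front edge (256..335, 347). I'll turn these into positions.

```bash
cat >> h.py <<'E'
def back(c,p,z):
    from scipy.optimize import least_squares
    return least_squares(lambda q:proj(c,[q[0],q[1],z])[0]-p,[.5,.06]).x
E
python3 - <<'E'
from h import *
A=load('w2');B=load('w3');T=load('top0');S=load('side0')
fa=lambda p:(np.array(p)+.5)/4-.5+[225,70]
fb=lambda p:(np.array(p)+.5)/2.2-.5+[180,20]
ft=lambda p:(np.array(p)+.5)/5.5-.5+[245,155]
fs=lambda p:(np.array(p)+.5)/5-.5+[215,200]
t=dict(BL=(240,200),BR=(475,160),FR=(533,480),FL=(292,522),Pob=(285,403),Pof=(298,495))
s=dict(FL=(93,318),FR=(245,500),BR=(592,348),BL=(425,185),Pob=(218,230),Pof=(128,262))
P=dict(BL=((49,45),(98,117),14),BR=((449,45),(387,117),14),FR=((428,562),(368,484),14),FL=((64,562),(112,486),14),
RLi=((257,555),(246.5,480),18),RRi=((372,555),(330,480),18),
Pob=((64,408),(110,381),35),Pof=((70,540),(122,475),35),Pib=((155,401),(174,374),25),Pif=((159,528),(177,466),25),
Cl=((267,362),(256,347),30),Cr=((377,362),(335,348),30))
W={}
for k,(a,b,z) in P.items():
    xa=back(A,fa(a),z/1e3);xb=back(B,fb(b),z/1e3);W[k]=(xa+xb)/2
    x,f=tri([(A,fa(a)),(B,fb(b))]+([(T,ft(t[k])),(S,fs(s[k]))] if k in t else []))
    print(k,(xa*1e3).round(1),(xb*1e3).round(1),'tri',(x*1e3).round(1),abs(f).max().round(1))
e=(W['BL']+W['BR']-W['FL']-W['FR'])/2;a=np.arctan2(e[1],e[0]);print(np.linalg.norm(e),np.degrees(a),np.linalg.norm(W['BL']-W['BR']))
e2=W['BL']-W['BR'];print('yaw2',np.degrees(np.arctan2(-e2[0],e2[1])))
R=np.array([[np.cos(a),-np.sin(a)],[np.sin(a),np.cos(a)]])
O=W['Cl']*.5+W['Cr']*.5
for k in W: print(k,(R.T@(W[k]-O)*1e3).round(1))
print('O',O)
E
```

```text
BL [566.  143.8] [566.1 143.4] tri [566.  143.7  13.5] 1.0
BR [581.2  41. ] [581.4  41.3] tri [581.4  41.   11.9] 1.4
FR [442.5  20.1] [442.6  19.8] tri [442.4  19.9  13.5] 0.5
FL [427.1 124.2] [426.3 123.5] tri [426.3 123.9  12.8] 0.5
RLi [438.5  69.6] [438.6  69.7] tri [438.1  69.6  16.6] 0.0
RRi [443.3  37.1] [443.5  36.4] tri [443.9  37.   19.5] 0.4
Pob [475.9 127.2] [475.8 126.3] tri [475.5 126.8  33.5] 0.4
Pof [440.2 121.5] [440.2 118.1] tri [439.7 119.7  34.5] 2.0
Pib [479.4 104. ] [479.4 104. ] tri [479.4 104.   24.7] 0.0
Pif [444.3  98.2] [443.1  98.1] tri [447.7  98.   37.3] 0.0
Cl [495.   75.9] [495.1  75.5] tri [495.1  75.7  30.5] 0.2
Cr [499.2  47.1] [499.   46.9] tri [499.8  47.7  34.7] 0.0
0.1405511951290028 8.383280210861397 0.1035441054166041
yaw2 8.476711896956035
BL [80.2 71.3]
BR [ 80.4 -32.2]
FR [-60. -33.]
FL [-60.5  72.1]
RLi [-56.7  16.8]
RRi [-56.7 -16.5]
Pob [-11.4  67.8]
Pof [-47.8  66.1]
Pib [-11.2  44.8]
Pif [-47.5  44.2]
Cl [ 0.1 14.5]
Cr [ -0.1 -14.5]
O [0.4970682  0.06133219]
```

```bash
python3 - <<'E'
from h import *
from scipy.spatial.transform import Rotation as Ro
B=load('w3');o=sensors.get_obs();R=Ro.from_euler('xyz',o['tool_rot'],degrees=True).as_matrix()
for z in(8,-11,-40):
  for x in (9.5,-9.5):
    print(z,x,[(y,((proj(B,o['tool_pos']+R@np.array([x,y,z])/1e3)[0]-[180,20])*2.2).round().tolist()) for y in(20.7,28,35.7)])
E
```

```text
8 9.5 [(20.7, [304.0, 506.0]), (28, [335.0, 506.0]), (35.7, [367.0, 506.0])]
8 -9.5 [(20.7, [302.0, 578.0]), (28, [331.0, 578.0]), (35.7, [363.0, 577.0])]
-11 9.5 [(20.7, [313.0, 542.0]), (28, [348.0, 542.0]), (35.7, [384.0, 542.0])]
-11 -9.5 [(20.7, [310.0, 620.0]), (28, [343.0, 620.0]), (35.7, [378.0, 620.0])]
-40 9.5 [(20.7, [333.0, 616.0]), (28, [374.0, 616.0]), (35.7, [417.0, 616.0])]
-40 -9.5 [(20.7, [328.0, 706.0]), (28, [368.0, 706.0]), (35.7, [409.0, 706.0])]
```

The measured heights agree with the text (pad 25–35, rail 18, coupon top 30) and the spacing fits too. The finger tips look about 9 mm thick, so I'll open to about 46 mm, shift x by -2.3 mm, and stop just above the pad.

drive_tool(
  moves=[
    {"x":-2.3,"y":0,"z":30,"rx":0,"ry":0,"rz":0,"fingers":-0.057},
    {"x":-2.3,"y":0,"z":60,"rx":0,"ry":0,"rz":0,"fingers":-0.057},
    {"x":-2.3,"y":0,"z":85,"rx":0,"ry":0,"rz":0,"fingers":-0.057},
    {"x":-2.3,"y":0,"z":91,"rx":0,"ry":0,"rz":0,"fingers":-0.057},
    {"x":-2.3,"y":0,"z":91,"rx":0,"ry":0,"rz":0,"fingers":-0.057},
    {"x":-2.3,"y":0,"z":91,"rx":0,"ry":0,"rz":0,"fingers":-0.057},
    {"x":-2.3,"y":0,"z":91,"rx":0,"ry":0,"rz":0,"fingers":-0.057},
  ],
)

```text
time_s: 4.18
tool_pos: [0.4635, 0.0841, 0.0504]
tool_rot: [180.0, -0.1, 8.5]
force: [-0.1, 0.0, -0.0]
grip_width: 0.0461
grasp_force: 0.0
```

```bash
python3 - <<'E'
from h import *
c=snap('wrist','w4.png');s=snap('side','s4.png'); o=sensors.get_obs(); print(o['time_s'],o['tool_pos'],o['tool_rot'],o['grip_width'],o['force'])
a=cv2.imread('pics/w4.png')[60:330,180:420]; a=cv2.resize(a,None,fx=1.6,fy=1.6,interpolation=cv2.INTER_CUBIC)
b=cv2.imread('pics/s4.png')[190:310,225:345]; b=cv2.resize(b,(400,432),interpolation=cv2.INTER_CUBIC)
cv2.imwrite('pics/m4.png',np.hstack([a,b]))
E
```

```text
4.275 [0.46326307 0.08407473 0.05011622] [ 1.79969043e+02 -6.33121455e-02  8.52318752e+00] 0.0461191138801066 [-0.03315426 -0.07444252  0.37804701]
```

View pics/m4.png

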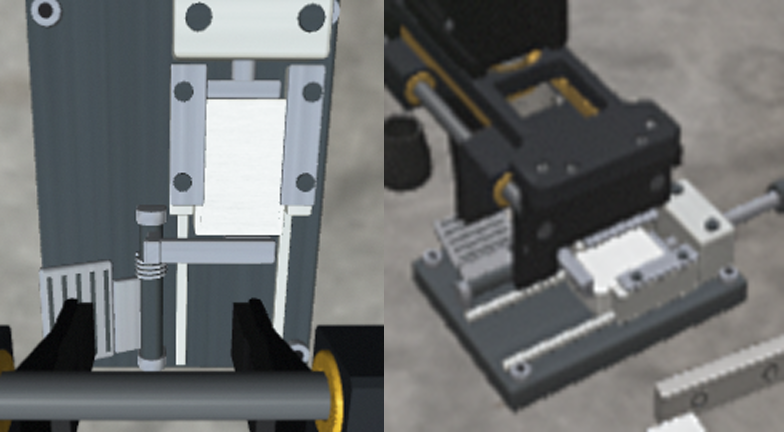

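The left finger tip is over the ribbed pad (80,300) and the right one over the runway (248,300), clear of the catch arm. Pressing now.

drive_tool(
  moves=[
    {"x":0,"y":0,"z":5,"rx":0,"ry":0,"rz":0,"fingers":-0.057},
    {"x":0,"y":0,"z":10,"rx":0,"ry":0,"rz":0,"fingers":-0.057},
    {"x":0,"y":0,"z":14,"rx":0,"ry":0,"rz":0,"fingers":-0.057},
    {"x":0,"y":0,"z":17,"rx":0,"ry":0,"rz":0,"fingers":-0.057},
    {"x":0,"y":0,"z":20,"rx":0,"ry":0,"rz":0,"fingers":-0.057},
    {"x":0,"y":0,"z":22,"rx":0,"ry":0,"rz":0,"fingers":-0.057},
    {"x":0,"y":0,"z":23.5,"rx":0,"ry":0,"rz":0,"fingers":-0.057},
    {"x":0,"y":0,"z":23.5,"rx":0,"ry":0,"rz":0,"fingers":-0.057},
    {"x":0,"y":0,"z":23.5,"rx":0,"ry":0,"rz":0,"fingers":-0.057},
    {"x":0,"y":0,"z":23.5,"rx":0,"ry":0,"rz":0,"fingers":-0.057},
    {"x":0,"y":0,"z":23.5,"rx":0,"ry":0,"rz":0,"fingers":-0.057},
  ],
)

```text
time_s: 5.65
tool_pos: [0.4625, 0.085, 0.0277]
tool_rot: [180.0, 0.1, 8.5]
force: [-8.3, -1.3, 22.7]
grip_width: 0.0458
grasp_force: 13.1
```

```bash
python3 - <<'E'
from h import *
c=snap('wrist','w5.png');s=snap('side','s5.png'); o=sensors.get_obs(); print(o['time_s'],o['tool_pos'],o['tool_rot'],o['grip_width'],o['force'],o['wrist_torque'])
a=cv2.imread('pics/w5.png')[60:330,180:420]; a=cv2.resize(a,None,fx=1.6,fy=1.6,interpolation=cv2.INTER_CUBIC)
b=cv2.imread('pics/s5.png')[190:310,225:345]; b=cv2.resize(b,(400,432),interpolation=cv2.INTER_CUBIC)
cv2.imwrite('pics/m5.png',np.hstack([a,b]))
E
```

```text
5.75 [0.46245424 0.08505229 0.02771755] [1.79988151e+02 1.00966118e-01 8.53122099e+00] 0.04580259330214454 [-8.69027783 -0.55225963 23.35056651] [0.59130695 2.01658557 0.04644639]
```

View pics/m5.png

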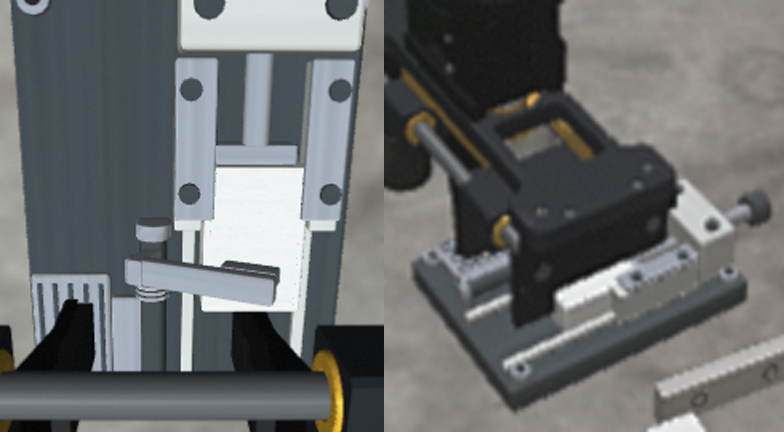

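The pad is level and the catch is lifted (275,285). The coupon is out, with its front at (250,310) against the finger. A thin dark line shows between ejector plate and coupon near row 163, so I'll check that it isn't a gap.

```bash
python3 - <<'E'
from h import *
f=lambda p:(np.array(p)+.5)/1.6-.5+[180,60]
a=np.radians(8.43);R=np.array([[np.cos(a),-np.sin(a)],[np.sin(a),np.cos(a)]]);O=np.array([.4978,.0613])
g=lambda c,p,z:(R.T@(back(c,f(p),z)-O)*1e3).round(1)
A=load('w4');B=load('w5')
print('before front',g(A,(245,235),.03),'back',g(A,(245,99),.03),'plate',g(A,(245,97),.03),'bk',g(A,(245,81),.03))
print('after front',g(B,(250,310),.03),'back',g(B,(255,168),.03),'plate',g(B,(255,163),.03),'bk',g(B,(255,146),.03))
for z in(.026,.028,.032,.034):print(z,g(A,(245,97),z),g(B,(255,163),z))
for n in'45':
    im=cv2.imread(f'pics/w{n}.png');u=int(f((245,0))[0]) if n=='4' else int(f((258,0))[0]);v=int(f((0,97 if n=='4' else 163))[1]);print(n,v,im[v-10:v+8,u].mean(1).round().tolist())
E
```

```text
before front [-1.  -1.7] back [43.6  0.3] plate [44.3  0.3] bk [49.1  0.5]
after front [-19.3   0.4] back [24.5  1.1] plate [25.9  1.2] bk [30.7  1.4]
0.026 [44.1 -0.3] [25.3  0.5]
0.028 [44.2  0. ] [25.6  0.9]
0.032 [44.3  0.6] [26.2  1.6]
0.034 [44.4  0.9] [26.5  1.9]
4 120 [172.0, 174.0, 177.0, 176.0, 175.0, 173.0, 174.0, 175.0, 179.0, 182.0, 171.0, 110.0, 222.0, 240.0, 240.0, 240.0, 243.0, 244.0]
5 161 [171.0, 175.0, 175.0, 175.0, 173.0, 174.0, 171.0, 172.0, 175.0, 179.0, 182.0, 174.0, 89.0, 143.0, 233.0, 241.0, 241.0, 240.0]
```

The dark line is the coupon's back face, and it was visible before the press too. The coupon measures x ≈ 2.6 mm, well inside the band, with the ejector against it. I'll check that nothing is moving, then hand in.

```bash
python3 - <<'E'
from h import *
import time
for i in range(4): c=vision.read_camera('wrist')
d=np.abs(c['image'].astype(int)-load('w5')['image'])[90:270,200:400].mean(); o=sensors.get_obs()
print(d,o['time_s'],o['force'],o['tool_pos'])
if d<3 and o['force'][2]>5: print(workorder.sign_off())
E
```

```text
0.7999444444444445 5.95 [-8.47317630e+00  1.66491031e-02  2.31742812e+01] [0.46243753 0.08506335 0.02769952]
the job is handed in; nothing more can be done
None
```

The job is handed in at about 6 s of the 29 s allowed: the latch pad is held fully down, and the coupon is out of its pocket and still (centre about 2.6 mm in the nest frame), trapped on the runway between the finger and the ejector; the judge's verdict was not shown.

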